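Bring the pepper mill to the front of the carousel

TASK

On the kitchen counter stands a turning carousel with four small containers on it. Turn it, either way round, by pushing on its rim or on the posts of its rim, until the waisted pepper mill stands at the front, in line with the tongue that sticks out of the carousel's fixed foot; then leave the carousel at rest. Do not touch or lift the containers, keep them all standing on the tray, and leave the other things on the counter where they are.

Things in the scene. Friction and masses are not known exactly. Their poses are not given: they have to be found in the camera images.
- stand: The carousel's fixed foot, grey plastic, under the tray. Origin on the counter, on the vertical turning axis; z up. Its own -x axis is the FRONT: there a tongue 22 mm wide, at most 11 mm high, with a round end 40 mm across, sticks out from under the tray to 203 mm from the axis, roughly towards the robot. It stays put in a run; place and yaw differ from run to run.
- tray (a joint): Turning angle of the tray on the foot, rad, growing anticlockwise seen from above; at 0 post 0 is on the foot's +x axis. Turns either way (over a whole turn), no detents; stays where it is left: friction 0.15 N m, about 1.1 N at the posts. The tray is a light wooden disc 300 mm across; its floor is 34 mm, the top of its 6 mm thick rim lip 42 mm above the counter.
- post0 (a point): Centre of the ball on top of post 0, 90 mm above the counter. Six alike upright wooden posts, fixed to the tray, stand just inside the rim lip: 14 mm thick with 18 mm balls on top, top at 99 mm above the counter, axes 137 mm from the turning axis, 60 degrees apart. In the foot's frame post k (0 to 5) stands at joint value + k x 60 degrees, anticlockwise from its own +x axis.
- mill: The pepper mill, to be brought to the front: wooden, with a narrow waist and a small knob on top, 48 mm across its foot, 28 mm at the waist, 80 mm tall, loose on the tray, 52 to 81 mm from the turning axis. Origin at the centre of its underside, z up. It rides with the tray without slipping when the tray is turned calmly.
- jar: Glass jar with a steel cap, 56 mm across, 75 mm tall, loose on the tray (not to be touched). Origin at the centre of its underside.
- canister: Plain straight wooden canister, 52 mm across, 66 mm tall, loose on the tray (not to be touched). Origin at the centre of its underside.
- cup: White cup without a handle, 60 mm across, 65 mm tall, loose on the tray (not to be touched). Origin at the centre of its underside.
- can: Drinks can, bystander, 66 mm across, 115 mm tall, on the counter on the far left of the carousel. Origin at the centre of its underside.
- bowl: Black plastic bowl, bystander, 124 mm across, 55 mm tall, on the counter to the robot's left. Origin at the centre of its underside.
- tub: White lidded tub, bystander, 110 mm across, 62 mm tall, on the counter to the robot's right. Origin at the centre of its underside.
- spoon: Spoon, bystander, 190 mm long, lying on the counter at the robot's right, handle towards its own -x. Origin at the underside of its middle.
Things that resemble listed ones, but are neither listed nor needed, are in the scene too. What is shaped like the mill but purple is not meant.

How it is judged:
By the outcome, as a careful person would: the job done as asked, in the order asked, and still so for the second after the job is handed in, with the robot touching nothing.
It also fails if it takes over 64 s, if anything falls off the work surface, if the arm or the gripper's body presses on something with over 40 N, if the wrist force passes 120 N, or if a joint passes its speed limit or range.

ROBOT

A 7-joint arm with a two-finger parallel gripper is mounted at the origin on the work surface. World frame = base frame: x ahead of the robot, y to its left, z up, the work surface at z = 0. Lengths are in m, angles in rad, forces in N, time in s.
With the tool pointing down it reaches from about 0.425 to 0.925 m from the base axis. Payload 6.8 kg.
Tool frame: the origin (TCP) lies on the front face of the gripper's body, between the roots of the fingers; the fingertips stand 73 mm ahead of it and the grasp point (between the pads) lies 54 mm ahead of it (env.nose_length is the distance from the TCP to the fingertips, in m); z points along the fingers, y is the line along which they close (so a half turn about z gives the same grasp; the last joint's range is limited). The gripper opens to 85 mm and grips with 20 to 120 N. Pads are 22 mm wide; open, the fingers measure 114 mm over their backs; the gripper's body (76 mm by 85 mm) begins 54 mm behind the grasp point. The pads swing forward as they close: fully open they stand 13 mm farther back than shut.
Start: joints at [-1.217, 0.477, 0.022, 1.555, -0.011, 1.109, -0.083], TCP at [0.301, 0.604, 0.304] pointing down, gripper open.
Joint ranges: [-2.96, 2.96], [-0.34, 2.1], [-1.41, 1.46], [0.24, 2.44], [-1.37, 4.51], [0.17, 1.92], [-2.96, 2.96]. Speed limits (rad/s): [2.39, 2.39, 3.14, 3.14, 3.14, 3.14, 3.14].

INTERFACE

Orientations are given as a unit quaternion [w, x, y, z].
In Python, from cell import env, kin, camera, calibration, job gives the robot as it stands. The module is installed in compiled form; this text tells all that it offers. Calls block until the motion is done:
- env.reach(position, orientation): joint-space move of the TCP to a pose.
- env.movel(position, velocity=0.15, rot=None, stop_force=None): straight line of the TCP; rot=None keeps the orientation; velocity is the mean speed in m/s. With stop_force (N) it stops when the force on the tool has changed by that much, and returns True; else False.
- env.goto_joints(angles): joint-space move.
- env.grip(opening, f_grip=None): finger opening in m; f_grip is the grip in N (None keeps the last); returns when the fingers have stopped.
- env.dwell(seconds).
- kin.inverse_kinematics(position, orientation): joint angles nearest the present ones, or None.
- env.get_state(): the state.
- camera(name): name is "scene" or "top"; returns (picture, depth): 420x560x3 uint8, blue, green, red; 420x560 float32, m along the optical axis (not along the pixel's ray), 0 where there is no reading.
- calibration(name): a dict with "fx", "fy", "cx", "cy" (pixels), "rvec" (rotation vector, rad) and "tvec" (3), from world to camera coordinates, as OpenCV has them. Camera axes: x right, y down, z forward; pixel columns grow to the right and rows downward; lengths in m; the calibration is good to about 2 mm. A picture is of the moment at which its call begins. calibration takes no time and is no camera call.
A pose or a line that the arm cannot do raises env.PlanningError and nothing moves.
- job.job_done(): hands the job in; it is judged then, once.
The state is a dict: "time": time; "qpos": joint angles; "joint_velocities": joint speeds; "joint_torque": joint torques, N m; "tcp_pos": TCP position; "orientation": TCP orientation; "force": force on the tool from outside, world axes, zero at the start; "torque": the same for the moment, N m; "opening": finger opening in m; "gripper_force": force on a finger pad.
Only numpy, scipy, OpenCV 4.12 (cv2) and the standard library are available. Lean on these libraries where they do the work, as an engineer would, in place of code of your own. Each camera call takes 0.05 s, during which the arm holds its last target. There are 200 camera calls.

## Working session

There is one attempt and no reset: what is moved stays moved. The work goes in short steps, each a Python script; the robot and the scene stay as the last script left them, time stands still between calls to the robot, and variables do not carry over. Pictures are saved under pics/ and viewed, at most 10 in all, crops included, and the job is handed in when it is done.

```bash
mkdir -p pics
cat > h.py <<'E'
import numpy as np, cv2
from cell import env, kin, camera, calibration, job
def snap(n):
    p,d=camera(n); c=calibration(n); return p,d,c
def pts(d,c):
    v,u=np.mgrid[:d.shape[0],:d.shape[1]]
    P=np.stack([(u-c["cx"])*d/c["fx"],(v-c["cy"])*d/c["fy"],d],-1)
    R=cv2.Rodrigues(np.array(c["rvec"],float))[0]
    return (P-np.array(c["tvec"]).reshape(3))@R   # world
def ray(c,u,v,z):
    R=cv2.Rodrigues(np.array(c["rvec"],float))[0]; o=-R.T@np.array(c["tvec"]).reshape(3)
    w=R.T@np.array([(u-c["cx"])/c["fx"],(v-c["cy"])/c["fy"],1]); return o+w*(z-o[2])/w[2]
E
python3 - <<'E'
from h import *
for n in("scene","top"):
    p,d,c=snap(n); cv2.imwrite(f"pics/{n}0.png",p); np.savez(f"{n}0.npz",p=p,d=d)
    R=cv2.Rodrigues(np.array(c["rvec"],float))[0]; print(n,-R.T@np.array(c["tvec"]).reshape(3),c["fx"],(d>0).mean())
E
```

```text
scene [1.41653534 0.33453521 0.99332767] 406.34780726174324 0.990484693877551
top [0.47886117 0.01012892 1.21093582] 406.05260924165134 0.996156462585034
```

View pics/scene0.png

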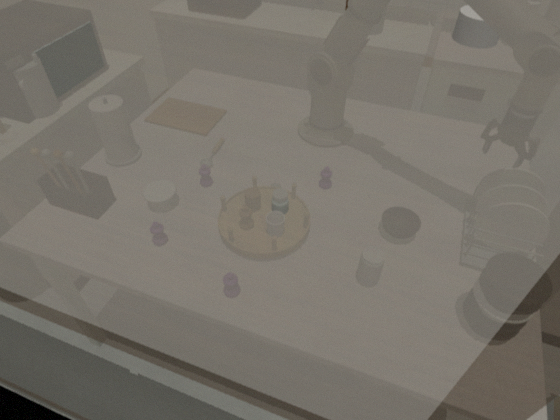

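View pics/top0.png

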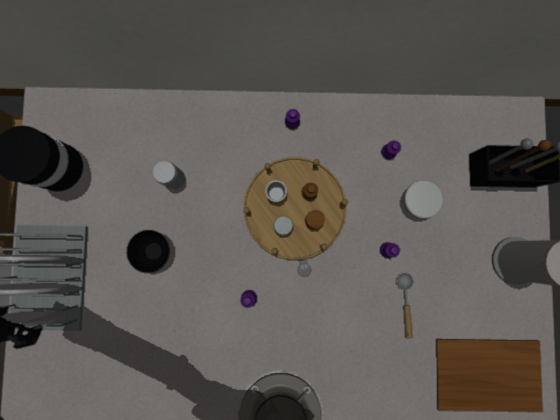

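The top view shows the tray at about (295,209) and the tongue end at (304,268). Mill candidates are (311,190) brown with a knob, the plain brown canister (315,219), and purple decoys at (293,117), (392,149), (391,250) and (248,298). I choose (311,190) and will check it in a crop. The scene view is hazy.

```bash
cat > meas.py <<'E'
from h import *
def fitc(P):
    A=np.c_[2*P,np.ones(len(P))]; s=np.linalg.lstsq(A,(P**2).sum(1),rcond=None)[0]
    return s[:2],np.sqrt(s[2]+s[:2]@s[:2])
def tray(p,d,c):
    # wooden disc: outer edge circle at z=.042
    hsv=cv2.cvtColor(p,cv2.COLOR_BGR2HSV)
    W=pts(d,c); m=((W[...,2]>.025)&(np.hypot(W[...,0]-.485,W[...,1]+.03)<.25)&(hsv[...,1]>70)&(hsv[...,0]<30)).astype(np.uint8)
    cs=max(cv2.findContours(m,0,1)[0],key=cv2.contourArea)
    P=np.array([ray(c,u,v,.042)[:2] for u,v in cv2.convexHull(cs)[:,0]])
    for _ in range(4):
        ce,r=fitc(P); e=abs(np.hypot(*(P-ce).T)-r); P=P[e<max(.003,np.median(e)*2)]
    return ce,r,hsv,W
E
python3 - <<'E'
from meas import *
f=np.load("top0.npz"); p,d=f["p"],f["d"]; c=calibration("top")
ce,r,hsv,W=tray(p,d,c); print("tray",ce,r)
for n,u,v,z in[("mill",311,190,.08),("can",315,219,.066),("jar",284,226,.075),("cup",276,190,.065),("tongue",304,268,.011),("p",268,167,.09),("p",316,163,.09),("p",344,203,.09),("p",323,246,.09),("p",275,251,.09),("p",248,212,.09)]:
    q=ray(c,u,v,z)[:2]; e=q-ce; print(n,(u,v),q.round(4),np.hypot(*e).round(4),np.degrees(np.arctan2(e[1],e[0])).round(1),"depth pt",W[v,u].round(3))
a=cv2.resize(p[140:290,230:370],None,fx=4,fy=4,interpolation=cv2.INTER_CUBIC); a=cv2.convertScaleAbs(a,alpha=1.5,beta=20)
g=np.load("scene0.npz")["p"][165:265,205:325]; g=cv2.normalize(g,None,0,255,cv2.NORM_MINMAX); g=cv2.resize(g,None,fx=2,fy=2,interpolation=cv2.INTER_CUBIC)
o=np.zeros((600,800,3),np.uint8); o[:600,:560]=a; o[:200,560:800]=g; cv2.imwrite("pics/crop1.png",o)
E
```

```text
tray [ 0.58954427 -0.0303986 ] 0.14810313579763648
mill (311, 190) [ 0.6364 -0.0747] 0.0645 -43.4 depth pt [ 0.632 -0.072  0.115]
can (315, 219) [ 0.5559 -0.088 ] 0.0667 -120.2 depth pt [ 0.554 -0.085  0.099]
jar (284, 226) [ 0.5342 -0.0007] 0.0629 151.8 depth pt [ 0.532 -0.     0.11 ]
cup (276, 190) [0.6367 0.0238] 0.0718 48.9 depth pt [0.641 0.024 0.036]
tongue (304, 268) [ 0.4152 -0.062 ] 0.1772 -169.7 depth pt [ 0.415 -0.062  0.003]
p (268, 167) [0.6977 0.047 ] 0.133 35.6 depth pt [0.696 0.047 0.098]
p (316, 163) [ 0.7116 -0.0871] 0.1346 -24.9 depth pt [ 0.71  -0.087  0.097]
p (344, 203) [ 0.6003 -0.1661] 0.1362 -85.5 depth pt [ 0.6   -0.165  0.096]
p (323, 246) [ 0.4803 -0.1088] 0.1345 -144.3 depth pt [ 0.48  -0.108  0.098]
p (275, 251) [0.4643 0.023 ] 0.1361 156.9 depth pt [0.464 0.023 0.1  ]
p (248, 212) [0.5704 0.0998] 0.1316 98.3 depth pt [0.571 0.1   0.085]
```

View pics/crop1.png

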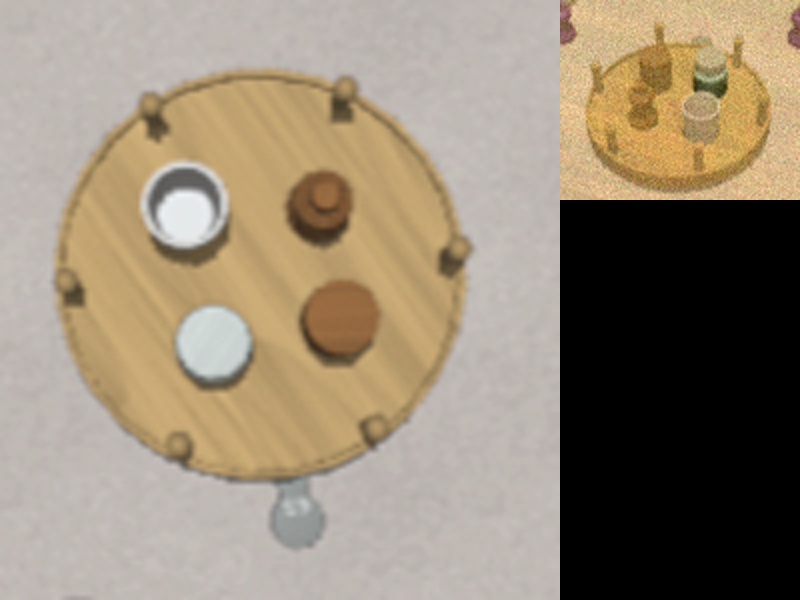

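The crop confirms the mill, with its waist and knob, at (311,190). The containers stand on the tray floor, so their tops are at 34 mm plus their height, which agrees with the depth. Next I refine the axis, post, mill and tongue positions.

```bash
cat >> meas.py <<'E'
from scipy.optimize import least_squares
def blob(m,near):
    n,l,s,ce=cv2.connectedComponentsWithStats(m.astype(np.uint8)); k=[i for i in range(1,n) if s[i,4]>3]
    i=min(k,key=lambda i:np.hypot(*(ce[i]-near))); return ce[i],s[i,4]
def axis(d,c,W,c0):
    rad=np.hypot(W[...,0]-c0[0],W[...,1]-c0[1]); m=(W[...,2]>.078)&(W[...,2]<.13)&(rad>.118)&(rad<.16)
    n,l,s,cc=cv2.connectedComponentsWithStats(m.astype(np.uint8)); Q=np.array([ray(c,*cc[i],.09)[:2] for i in range(1,n) if s[i,4]>=8])
    def res(x):
        e=Q-x[:2]; t=np.arctan2(e[:,1],e[:,0]); k=np.round((t-x[2])/(np.pi/3)); a=x[2]+k*np.pi/3
        return (e-.137*np.c_[np.cos(a),np.sin(a)]).ravel()
    e=Q-c0; t=np.angle(np.mean(np.exp(6j*np.arctan2(e[:,1],e[:,0]))))/6
    s=least_squares(res,[*c0,t]); return s.x,len(Q),np.abs(s.fun).max()
def ang(q,c): e=np.array(q)-c; return np.hypot(*e),np.degrees(np.arctan2(e[1],e[0]))
E
python3 - <<'E'
from meas import *
print(env.nose_length)
f=np.load("top0.npz"); p,d=f["p"],f["d"]; c=calibration("top")
ce,r,hsv,W=tray(p,d,c); x,n,e=axis(d,c,W,ce); print("axis",x[:2],np.degrees(x[2]),n,e)
C=x[:2]
rad=np.hypot(*(W[...,:2]-C).transpose(2,0,1))
for nm,zt,px in[("knob",.114,(311,190)),("canister",.100,(315,219)),("jar",.109,(284,226))]:
    m=(rad<.115)&(abs(W[...,2]-zt)<.006); q,a=blob(m,px); w=ray(c,*q,zt)[:2]; print(nm,q,a,w,ang(w,C))
m=(hsv[...,2]>0)&(rad>.15)&(rad<.24)&(W[...,0]<C[0]-.1)
# tongue: bluish grey vs warm counter
b=p.astype(int); print(b[268,304],b[268,285],b[275,304])
m2=m&((b[...,0]-b[...,2])>3); q,a=blob(m2,(304,268)); cs=np.argwhere(m2)
g=ray(c,*q,.008)[:2]; print("tongue blob",q,a,g,ang(g,C), cs.min(0),cs.max(0))
E
```

```text
0.0726
axis [ 0.58985189 -0.02955347] -24.19232223636707 6 0.0005001704661436734
knob [310.38095238 188.80952381] 42 [ 0.63494604 -0.07046136] (np.float64(0.06088462901674111), np.float64(-42.2132574947643))
canister [314.56296296 218.94074074] 270 [ 0.55380122 -0.08391365] (np.float64(0.06522791738270366), np.float64(-123.55160791083604))
jar [282.44747082 225.44357977] 257 [0.53395248 0.00390853] (np.float64(0.06514943740192658), np.float64(149.0948027859844))
[96 96 94] [107 109 114] [85 86 83]Traceback (most recent call last):
  File "<stdin>", line 12, in <module>
  File "meas.py", line 17, in blob
    i=min(k,key=lambda i:np.hypot(*(ce[i]-near))); return ce[i],s[i,4]
ValueError: min() iterable argument is empty
```

```bash
cat >> meas.py <<'E'
from scipy.spatial.transform import Rotation as Rn
def tongue(p,c,C,W):
    b=cv2.GaussianBlur(p,(3,3),0).astype(int); rad=np.hypot(*(W[...,:2]-C).transpose(2,0,1))
    m=(rad>.158)&(rad<.22)&(W[...,0]<C[0]-.1)&((b[...,0]-b[...,2])>-3)&(W[...,2]<.03)
    n,l,s,cc=cv2.connectedComponentsWithStats(m.astype(np.uint8)); i=1+np.argmax(s[1:,4])
    g=ray(c,*cc[i],.008)[:2]; return cc[i],s[i,4],g,ang(g,C)
def pose(C,deg,z,s,r=.137):
    t=np.radians(deg); e=np.array([np.cos(t),np.sin(t),0]); X=s*e; Z=np.array([0,0,-1.]); Y=np.cross(Z,X)
    q=Rn.from_matrix(np.c_[X,Y,Z]).as_quat(); return np.array([C[0]+r*e[0],C[1]+r*e[1],z]),q[[3,0,1,2]]
E
python3 - <<'E'
from meas import *
f=np.load("top0.npz"); p,d=f["p"],f["d"]; c=calibration("top")
C=np.array([.58985,-.02955]); W=pts(d,c); print(tongue(p,c,C,W))
for s in(1,-1):
    for t in(95.8,60,30,0,-32,-60,-90):
        j=kin.inverse_kinematics(*pose(C,t,.138,s)); print(s,t,None if j is None else np.round(j,2))
E
```

```text
(array([303.83544304, 269.03797468]), np.int32(158), array([ 0.411985 , -0.0617145]), (np.float64(0.18074986648119112), np.float64(-169.74960476556222)))
1 95.8 [-0.59  0.57  0.4   1.92 -0.33  0.71  0.1 ]
1 60 [-0.61  0.71  0.56  1.73 -0.48  0.84 -0.35]
1 30 [-0.59  0.83  0.71  1.62 -0.64  0.94 -0.7 ]
1 0 [-0.5   0.86  0.74  1.57 -0.66  0.98 -1.12]
1 -32 [-0.61  1.15  1.26  1.62 -1.15  1.26 -1.25]
1 -60 [-0.58  1.11  1.26  1.73 -1.14  1.22 -1.62]
1 -90 [-0.59  1.05  1.26  1.89 -1.12  1.15 -2.03]
-1 95.8 [-0.09  0.55 -0.26  1.89  0.2   0.73  2.78]
-1 60 [-0.14  0.64 -0.12  1.7   0.1   0.81  2.31]
-1 30 [-0.14  0.7  -0.    1.58  0.    0.86  1.95]
-1 0 [-0.14  0.73  0.15  1.54 -0.13  0.88  1.62]
-1 -32 [-0.15  0.73  0.31  1.59 -0.27  0.87  1.27]
-1 -60 [-0.17  0.7   0.43  1.7  -0.37  0.83  0.96]
-1 -90 [-0.22  0.64  0.55  1.86 -0.46  0.77  0.57]
```

```bash
cat > run1.py <<'E'
from meas import *
C=np.array([.58985,-.02955]); P0=95.81; lag=1.7; turn=-127.5
env.grip(.026)
env.reach(*pose(C,P0,.26,1))
print("hit",env.movel(pose(C,P0,.138,1)[0],.1,stop_force=6), env.get_state()["opening"], env.get_state()["force"].round(1) if hasattr(env.get_state()["force"],'round') else 0)
end=P0+turn-lag; fm=0
for t in np.linspace(P0,end,16)[1:]:
    p,q=pose(C,t,.138,1); env.movel(p,.04,rot=q); fm=max(fm,np.linalg.norm(env.get_state()["force"]))
env.dwell(.2)
p,q=pose(C,end+lag,.138,1); env.movel(p,.03,rot=q); p[2]=.26; env.movel(p,.1)
s=env.get_state(); print(s["time"],fm,s["qpos"])
p,d,c=snap("top"); cv2.imwrite("pics/top1.png",p); np.savez("top1.npz",p=p,d=d)
E
python3 run1.py
```

```text
hit False 0.02602333732932889 [0.2 0.5 0.6]
15.9667 1.5386798476055215 [-0.53686834  0.80386108  1.0150222   1.53824659 -0.71334904  1.20681319
 -1.52012239]
```

View pics/top1.png

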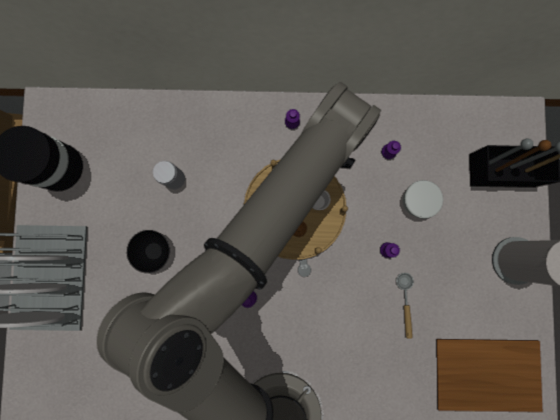

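The tray turned: the brown top is now at about (300,228), near the tongue, and the arm covers most of the tray. I'll move it aside and check.

Run:
```python
from meas import *
s=env.get_state(); env.movel([*s["tcp_pos"][:2],.3],.1)
env.goto_joints([-1.217, 0.477, 0.022, 1.555, -0.011, 1.109, -0.083])
p,d,c=snap("top"); np.savez("top2.npz",p=p,d=d); print(env.get_state()["time"])
C0=np.array([.58985,-.02955]); W=pts(d,c); x,n,e=axis(d,c,W,C0); C=x[:2]; print("axis",C,np.degrees(x[2]),n,e)
rad=np.hypot(*(W[...,:2]-C).transpose(2,0,1))
for nm,zt,px in[("knob",.114,(300,229)),("canister",.100,(275,210)),("jar",.109,(290,180))]:
    m=(rad<.115)&(abs(W[...,2]-zt)<.006); q,a=blob(m,px); w=ray(c,*q,zt)[:2]; print(nm,q,a,w,ang(w,C))
print(tongue(p,c,C,W))
a=cv2.resize(p[140:290,230:370],None,fx=4,fy=4,interpolation=cv2.INTER_CUBIC); cv2.imwrite("pics/crop2.png",cv2.convertScaleAbs(a,alpha=1.5,beta=20))
```

```text
19.4833
axis [ 0.58970521 -0.02968916] 28.12272390085413 6 0.00038644095288739577
knob [298.97674419 227.58139535] 43 [ 0.52871081 -0.04082974] (np.float64(0.06200346313578355), np.float64(-169.64906808199396))
canister [272.36666667 212.95925926] 270 [0.56818849 0.0321142 ] (np.float64(0.06544176184442368), np.float64(109.19546582128518))
jar [286.90118577 183.30039526] 253 [ 0.64969982 -0.00628743] (np.float64(0.06439715811565581), np.float64(21.30895823372154))
(array([303.83225806, 268.9483871 ]), np.int32(155), array([ 0.41224572, -0.06170181]), (np.float64(0.18032381361686353), np.float64(-169.77415429007328)))
```

View pics/crop2.png

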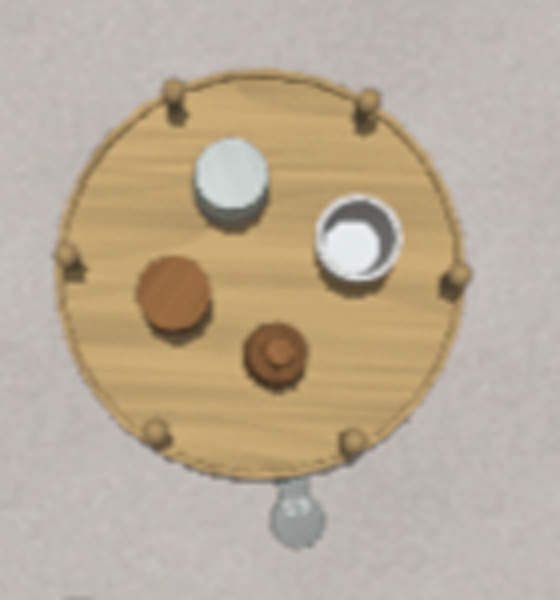

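The crop shows the mill at about (275,353), lined up with the tongue at (297,520). Mill and tongue bearings agree to about 0.1°, and all four containers are standing.

```bash
python3 -c "
from cell import job; print(job.job_done())"
```

```text
the job is handed in; nothing more can be done
None
```

I turned the carousel about 127° clockwise by one of its posts, so the pepper mill now stands at the front, within about 0.1° of the tongue as measured from above; all four containers are still standing, the arm is clear, and the job is handed in.

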